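# Load the glue bottle into the spring holder and hold it down

## Task

Load the glue bottle into the spring holder: take hold of the black T-bar and flip the blue dust flap right over to the back, as far as it goes, then stand the bottle upright in the orange sprung ring. Press the bottle down until the ring is at the bottom of its travel, without forcing it, and finish like that, with the gripper still on the bottle and holding it down, so that I can fit the retaining clip. Leave the tools and tape around it where they are.

Things in the scene. Friction and masses are not known exactly. Their poses are not given: they have to be found in the camera images.
- holder: Spring bottle holder, fixed to the table: grey base plate 116 x 124 x 10 mm with two upright guide pins (tops 58 mm above the table, 46 mm either side of the axis along its y) and two hinge posts (72 mm high) at its back. Origin: centre of the underside, on the vertical axis of the ring; z up, -x is its front (roughly toward the robot), +x its back, where the flap is hinged.
- ring (a joint): Downward travel of the orange sprung ring (a cup that slides on the two pins): 0 when up, 0.015 m at its bottom stop. The spring is preloaded: the bottle's weight alone does not move it; it starts to go down at about 3 N and takes about 12 N at the stop.
- ring_seat (a point): Centre of the floor inside the orange ring, on which the bottle stands; moves with the ring: 35 mm above the table when up, 20 mm fully down. Bore 52 mm, 13 mm deep, then a mouth flaring to 62 mm at the rim, 23 mm above this point; rim 74 mm across outside. Ears reach 59 mm either side along the holder's y, their tops 7 mm above this point.
- flap (a joint): Angle of the blue dust flap: 0 closed (level over the ring), grows as it is lifted and flipped toward the holder's back (+x), 1.57 upright, 2.9 at the stop, fully over with its underside up. Light; its slightly stiff hinge stays where left. The hinge axis runs along the holder's y, 47 mm behind the ring's axis (+x), 68 mm above the table.
- flap_bar (a point): Centre of the black T-bar at the flap's free edge, 93 mm from the hinge axis: a round bar 13 mm thick, 32 mm long along the holder's y, on a tongue 12 mm wide; its ends are free, so it can be pinched end to end from above and turns between the fingers. With the flap closed: 68 mm above the table, 46 mm in front of the ring's axis.
- glue_bottle: White glue bottle, green label, one solid piece, 46 mm across, 129 mm tall, about 0.16 kg, standing. Origin: centre of underside. Body straight up to 62 mm, then the shoulder slopes in to 40 mm across at 74 mm, 25 mm at 84 mm; the orange cap is a straight cylinder 25 mm across from 86 to 100 mm (firm grip from above), then tapers to a 6 mm tip. Pushing down on cap or shoulder is fine.
- hole_saw: Blue hole saw cup, 52 mm across, 39 mm high, loose, to be left alone. Origin: centre of underside.
- tape_1: Roll of black tape lying flat, 62 mm across, 19 mm high, loose, to be left alone. Origin: centre of underside.
- tape_measure: Yellow tape measure, 36 x 76 x 66 mm, loose, to be left alone. Origin: centre of underside.
- screwdriver_red: Red screwdriver, 211 mm long, lying down, loose, to be left alone. Origin: under its middle.
Not all that is in view belongs to the job. What is shaped like the holder but pink is not meant. What is meant by the glue_bottle is not pink, and is the larger of those in its own colour.

How it is judged:
On the way, in this order (a step that is already met when the one before it is completed fails the run):
1. the dust flap is flipped right over to the back (value of joint flap above 2.4 rad), for 0.2 s.
2. the bottle stands upright on the floor of the ring (horizontal distance between glue_bottle and ring_seat below 0.006 m and z of glue_bottle in the frame of ring_seat below 0.005 m and angle between glue_bottle's own z axis and vertical below 0.15 rad), for 0.1 s.
At the end, for the whole second after the job is handed in: Flap over by more than 2.4 rad; bottle at rest in the ring, centred within 6 mm, underside within 5 mm of its floor, tilt under 0.15 rad; ring pressed down more than 12 of its 15 mm by the bottle (over 5 N), fingers still bearing on the bottle (over 2 N), arm not pushing the ring (all of step 2 and value of joint ring above 0.012 m and value of joint flap above 2.4 rad and contact force between the fingers and glue_bottle above 2 N and contact force between glue_bottle and ring above 5 N and contact force between the arm and ring below 1 N and linear speed of glue_bottle below 0.02 m/s); the arm keeps its last pose, push and grip.
It fails at once if the bottle is forced into the ring with more than 60 N (contact force between glue_bottle and ring above 60 N).
It fails at once if a bystander (hole saw, tape roll, tape measure, screwdriver) is moved by more than 40 mm (distance of any of hole_saw, tape_1, tape_measure, screwdriver_red from where it was at the start of the episode above 0.04 m).
It also fails if it takes over 58 s, if anything falls off the work surface, if the arm or the gripper's body presses on something with over 40 N, if the wrist force passes 120 N, or if a joint passes its speed limit or range.

## Robot

A 6-joint arm with a two-finger parallel gripper is mounted at the origin on a cart in front of the work surface, level with it; the furniture and walls round the work are solid. World frame = base frame: x ahead of the robot, y to its left, z up, the work surface at z = 0. Lengths are in m, angles in rad, forces in N, time in s.
With the tool pointing down it reaches from about 0.3 to 0.95 m from the base axis. Payload 3.1 kg.
Tool frame: the origin (TCP) lies on the mounting face of the last link; the fingertips stand 173 mm ahead of it and the grasp point (between the pads) lies 155 mm ahead of it; z points along the fingers, y is the line along which they close (so a half turn about z gives the same grasp; the last joint's range is limited). The gripper opens to 85 mm and grips with 20 to 120 N. Pads are 22 mm wide; open, the fingers measure 114 mm over their backs; the gripper's body (76 mm by 85 mm) begins 54 mm behind the grasp point. The pads swing forward as they close: fully open they stand 13 mm farther back than shut.
Start: joints at [-1.41, 0.308, 1.634, -0, 1.2, -0.07], TCP at [0.143, -0.608, 0.405] pointing down, gripper open.
Joint ranges: [-3.06, 3.06], [-0.79, 1.96], [0.05, 2.63], [-1.19, 4.34], [0.05, 2.64], [-2.94, 2.94]. Speed limits (rad/s): [2.79, 2.79, 3.14, 3.14, 3.14, 3.14].

## Interface

Orientations are given as [roll, pitch, yaw] about the fixed x, y, z axes, in that order (R = Rz(yaw) Ry(pitch) Rx(roll)).
In Python, from plant import get_obs, get_image, calibration, sign_off, cut_out gives the robot as it stands. The module is installed in compiled form; this text tells all that it offers.
- The arm moves only by the tool play_rows, never from a script. Its argument "commands" is a list of rows, each a list of 6 numbers: the shift along the tool's x, y, z in m, then the turn, a rotation vector about the tool's x, y, z in rad. In form: [[dx, dy, dz, wx, wy, wz], ...]. A call has 1 to 20 rows; each row shifts and turns the commanded pose from where the row before left it, along the tool's axes as they then stand; what a row does not reach is not made up. A row lasts 1/8 s, in which the tool goes at most 62.5 mm and 10.7 degrees, less where a joint would pass 70% of its speed; a pose out of reach is approached as far as the arm can. A call with a gripper value outside its range is refused whole. "hand" is the finger opening in m, from 0 to 0.0854, set as the call begins (left out, the last holds). The fingers move at their own pace and stop on an object; "newtons" is the grip in N (left out, the last holds). Time passes only in rows, so rows that do not move let the fingers close. It gives the time, the measured TCP pose, the force, the opening and the grip force at its end, in the units of the state.
- get_obs(): the state, without advancing time (a new reading comes with each control period).
- get_image(name): name is "scene" or "top" or "wrist"; returns (picture, depth): 384x512x3 uint8, red, green, blue; 384x512 float32, m along the optical axis (not along the pixel's ray), 0 where there is no reading.
- calibration(name): a dict with "fx", "fy", "cx", "cy" (pixels), "rvec" (rotation vector, rad) and "tvec" (3), from world to camera coordinates, as OpenCV has them; the wrist camera has in their place "tool_from_camera" (4x4, takes a point from camera to tool coordinates, whose origin is the TCP and whose axes are the flange's). Camera axes: x right, y down, z forward; pixel columns grow to the right and rows downward; lengths in m; the calibration is good to about 2 mm. The wrist camera is an equidistant fisheye: a pixel r from the principal point sees the ray r / f radians off the axis. A picture is of the moment at which its call begins: read the wrist's pose just before it. calibration takes no time and is no camera call.
- sign_off(): hands the job in; it is judged then, once.
Trained networks look in the newest picture that a camera, given by its name, has taken for a name from the list of things; names that differ only in an ending like _2 or _b are one class to them, and where a whole thing is asked for, a point or a joint stands for the part that bears it (a point fixed in the world has none). Each returns a list of dicts, best first, with "confidence" (0 to 1); they miss things now and then, are a little off and sometimes report something else, mostly with a low value. They report only what shows in the picture. A call takes as long as a camera call. They do not tell look-alikes from the thing itself.
- cut_out(camera, name): "pixels" (384x512 bool, what is visible of it) and "point" ([column, row] in pixels, amid what is visible of it).
The state is a dict: "time_s": time; "joint_pos": joint angles; "qd": joint speeds; "effort": joint torques, N m; "tcp_pos": TCP position; "ee_rot": TCP orientation; "ft_force": force on the tool from outside, world axes, zero at the start; "moment": the same for the moment, N m; "width": finger opening in m; "grasp_force": force on a finger pad.
Only numpy, scipy, OpenCV 4.12 (cv2) and the standard library are available. Lean on these libraries where they do the work, as an engineer would, in place of code of your own. Each camera call takes 0.05 s, during which the arm holds its last target. There are 200 camera calls.

## Working session

There is one attempt and no reset: what is moved stays moved. The work goes in short steps, Python scripts to look and compute and a tool call to move; the robot and the scene stay as the last step left them, time stands still between calls to the robot, and variables do not carry over. Pictures are saved under pics/ and viewed, at most 10 in all, crops included, and the job is handed in when it is done.

Besides the shell and the picture viewer there is one more tool, called after "Emit:" by a JSON object that holds its "method" and its "body", one argument or row to a line. play_rows: Moves the arm, as the interface text tells. Its arguments: {"type":"object","properties":{"commands":{"type":"array","items":{"type":"array","items":{"type":"number"}}},"hand":{"type":"number"},"newtons":{"type":"number"}},"required":["commands"]}

```bash
mkdir -p pics; cat > h.py <<'E'
import numpy as np, cv2
from plant import *
from scipy.spatial.transform import Rotation as R
def cloud(name):
    im,d=get_image(name); c=calibration(name)
    M=cv2.Rodrigues(np.array(c["rvec"],float))[0]; t=np.array(c["tvec"]).ravel()
    v,u=np.mgrid[:384,:512]
    P=np.stack([(u-c["cx"])/c["fx"]*d,(v-c["cy"])/c["fy"]*d,d],-1)
    W=(P-t)@M
    W[d==0]=np.nan
    return im,W
E
python3 - <<'E'
from h import *
o=get_obs(); print(o)
ims=[]
for n in("scene","top"):
    im,W=cloud(n); ims.append(im); np.save(n+".npy",W); cv2.imwrite(n+".png",im[...,::-1])
    for k in("holder","flap_bar","glue_bottle","hole_saw","tape_1","tape_measure","screwdriver_red"):
        for r in cut_out(n,k)[:3]:
            p=r["pixels"]; w=W[p]; print(n,k,round(r["confidence"],2),np.round(r["point"]),np.round(np.nanmedian(w,0),3),np.round(np.nanpercentile(w,98,axis=0),3),np.round(np.nanpercentile(w,2,axis=0),3),im[p].mean(0).round())
cv2.imwrite("pics/a.png",np.hstack(ims)[...,::-1][:, :, :] if 0 else cv2.resize(np.vstack(ims),(448,672))[...,::-1][:600] if 0 else cv2.resize(np.hstack(ims),(800,300))[...,::-1])
E
```

```text
{'time_s': 0.0, 'joint_pos': array([-1.40970802e+00,  3.08993277e-01,  1.63520353e+00, -1.23550998e-05,
        1.19972302e+00, -6.96804125e-02]), 'qd': array([-0.00058266,  0.00039154, -0.00047947, -0.00068236,  0.00027604,
       -0.00143684]), 'effort': array([-1.80802737e-03, -4.15256238e+01, -2.76663673e+01, -1.52671646e-04,
        1.02129308e-02, -5.24183257e-07]), 'tcp_pos': array([ 0.14286765, -0.60800615,  0.40344584]), 'ee_rot': array([-3.13927033e+00, -1.50551323e-04,  2.30773042e-01]), 'ft_force': array([-0.0819023 ,  0.85616245, -0.38930867]), 'moment': array([-0.03050578, -0.01678017, -0.0872488 ]), 'grasp_force': 0.0, 'width': 0.0856079968446693}
scene holder 0.89 [216. 296.] [0.38  0.342 0.013] [0.444 0.392 0.072] [0.331 0.268 0.   ] [129.  82. 105.]
scene holder 0.72 [228. 235.] [0.483 0.162 0.017] [0.543 0.206 0.072] [0.436 0.091 0.003] [93. 86. 87.]
scene flap_bar 0.73 [214. 277.] [0.397 0.325 0.069] [0.446 0.356 0.074] [0.344 0.276 0.008] [ 31.  61. 123.]
scene flap_bar 0.71 [228. 233.] [0.484 0.17  0.041] [0.518 0.202 0.067] [0.461 0.13  0.011] [121.  57.  19.]

[... 1265 characters left out ...]
ue_bottle 0.75 [304. 152.] [ 0.609 -0.138  0.075] [ 0.633 -0.12   0.127] [ 0.594 -0.163  0.021] [150.  78.  85.]
top glue_bottle 0.62 [334. 190.] [ 0.491 -0.229  0.075] [ 0.515 -0.214  0.124] [ 0.474 -0.255  0.008] [136. 103.  70.]
top glue_bottle 0.57 [307. 187.] [ 0.498 -0.142  0.055] [ 0.524 -0.128  0.092] [ 0.485 -0.167 -0.002] [141. 112.  81.]
top hole_saw 0.49 [336. 154.] [ 0.62  -0.248  0.009] [ 0.643 -0.22   0.039] [ 0.593 -0.27  -0.001] [71. 76. 80.]
top tape_measure 0.86 [361. 240.] [ 0.34  -0.309  0.06 ] [ 0.365 -0.281  0.068] [ 0.315 -0.349  0.004] [160. 121.  11.]
top screwdriver_red 0.73 [154. 168.] [0.556 0.353 0.022] [0.57  0.406 0.029] [ 0.546  0.309 -0.001] [154.  50.  36.]
```

View pics/a.png

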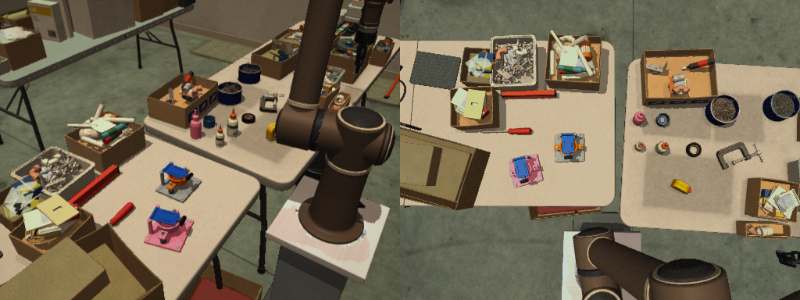

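```bash
python3 - <<'E'
import cv2,numpy as np
t=cv2.imread("top.png"); s=cv2.imread("scene.png")
a=cv2.resize(t[130:260,120:380],(800,400),interpolation=cv2.INTER_CUBIC)
cv2.imwrite("pics/b.png",a)
a=cv2.resize(s[130:330,130:370],(720,600),interpolation=cv2.INTER_CUBIC)
cv2.imwrite("pics/c.png",a)
E
```

```text
(no output)
```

View pics/b.png

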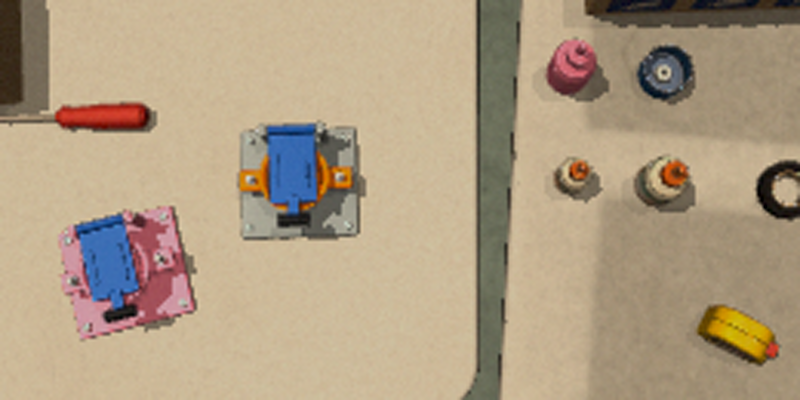

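View pics/c.png

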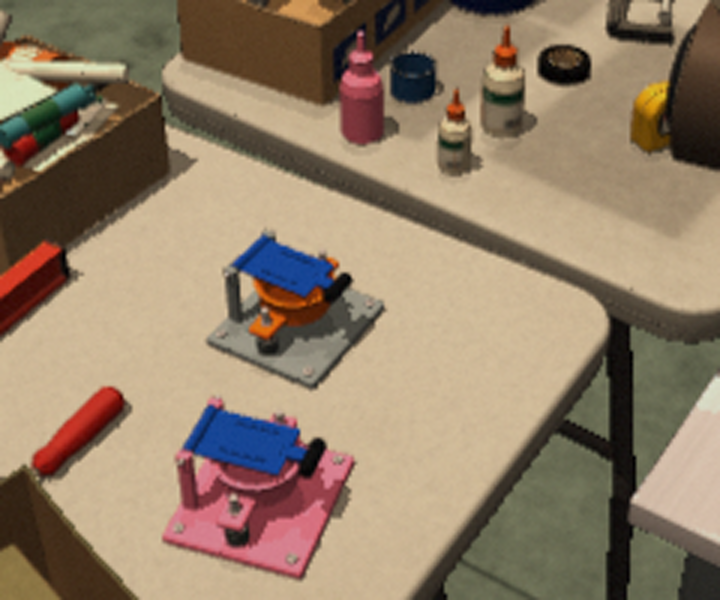

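Top view, original pixels:
- **Holders:** the grey one at (216,188) is meant. The one at (156,215) is pink, so it is excluded.
- **Bottles:** pink at (304,152), small white at (307,187), large white at (334,190). The large white one is meant, because it is not pink and is the larger of the two white ones. The enlarged crop confirms both choices.

Next I measure both from the two views.

```bash
cat > m.py <<'E'
from h import *
def rect(P,lab):
    (c,s,a)=cv2.minAreaRect((P[:,:2]*1000).astype(np.float32)); print(lab,len(P),np.round(c,1),np.round(s,1),round(a,1),"zmed",np.round(np.median(P[:,2])*1000,1))
def box(W,x0,x1,y0,y1,z0,z1):
    return (W[...,0]>x0)&(W[...,0]<x1)&(W[...,1]>y0)&(W[...,1]<y1)&(W[...,2]>z0)&(W[...,2]<z1)
E
python3 - <<'E'
from m import *
for n in("top","scene"):
    W=np.load(n+".npy"); im=cv2.imread(n+".png").astype(int)
    b,g,r=im[...,0],im[...,1],im[...,2]
    H=(.42,.58,.06,.23)
    rect(W[box(W,*H,.005,.08)],n+" all")
    rect(W[box(W,*H,.004,.015)],n+" plate")
    fl=box(W,*H,.05,.09)&(b>r+25)
    rect(W[fl],n+" flap")
    k=box(W,*H,.055,.09)&(np.max(im,-1)<60); 
    if k.sum()>3: rect(W[k],n+" bar"); print(W[k].mean(0))
    rect(W[box(W,*H,.03,.07)&(r>b+60)],n+" ring")
    for z0,z1 in((.01,.06),(.09,.105),(.105,.135)):
        Q=W[box(W,.46,.54,-.27,-.19,z0,z1)]
        if len(Q)>3: rect(Q,n+" bottle%g"%z0)
E
```

```text
top all 1355 [498.8 143.6] [165.9 156.1] 89.2 zmed 36.4
top plate 688 [500.1 142.9] [167.2 158.7] 89.2 zmed 9.8
top flap 393 [497.8 145. ] [91.7 48. ] 2.6 zmed 70.2
top bar 40 [487.7 139.7] [93.5 59.6] 5.0 zmed 72.5
[0.45044239 0.14115373 0.07234009]
top ring 170 [486.5 142.5] [ 55.4 115.7] 7.4 zmed 45.8
top bottle0.01 52 [ 489.6 -224.1] [44.  16.8] 29.5 zmed 38.6
top bottle0.09 37 [ 496.9 -236.4] [23.5 21.9] 46.4 zmed 101.0
top bottle0.105 21 [ 495.5 -235.9] [11.7 18.2] 89.9 zmed 109.1
scene all 1702 [492.4 145.6] [116.4 127.3] 2.2 zmed 26.5
scene plate 829 [502.9 145.8] [141.4 127.3] 2.0 zmed 8.8
scene flap 372 [499.3 137.7] [90.6 65.2] 5.7 zmed 69.3
scene bar 68 [492.  149.2] [105.2  43.5] 13.8 zmed 69.8
[0.46229107 0.15185193 0.06876427]
scene ring 280 [492.2 149.2] [ 65.1 112. ] 26.5 zmed 41.4
scene bottle0.01 185 [ 490.8 -223.7] [45.7 25.7] 30.6 zmed 34.4
scene bottle0.09 39 [ 495.2 -231.2] [19.  22.1] 29.7 zmed 99.0
scene bottle0.105 16 [ 496.1 -232.8] [6.7 6.6] 61.8 zmed 116.5
```

Emit:
{"method": "play_rows", "body": {
  "commands": [
    [0.06,0.0,0,0,0,0],
    [0.06,0.0,0,0,0,0],
    [0.06,-0.02,0,0,0,0],
    [0.04,-0.05,0,0,0,0],
    [0.02,-0.06,0,0,0,0],
    [0,-0.06,0,0,0,0],
    [0,-0.06,0,0,0,0]
  ]
}}

```text
time_s: 1.68
tcp_pos: [0.3178, -0.3108, 0.4047]
ee_rot: [3.141, -0.0, 0.231]
ft_force: [0.5, 2.0, 0.1]
width: 0.0854
grasp_force: 0.0
```

Emit:
{"method": "play_rows", "body": {
  "commands": [
    [0,-0.04,0,0,0,0.095],
    [0.02,-0.05,0,0,0,0.095],
    [0.02,-0.05,0,0,0,0],
    [0.02,-0.05,0,0,0,0],
    [0.02,-0.05,0,0,0,0],
    [0.02,-0.05,0,0,0,0],
    [0.02,-0.05,0,0,0,0],
    [0,-0.05,0,0,0,0],
    [0,-0.04,0.03,0,0,0],
    [0,0,0.02,0,0,0],
    [0,0,0,0,0,0]
  ]
}}

```text
time_s: 3.05
tcp_pos: [0.407, 0.1227, 0.3532]
ee_rot: [3.141, 0.004, 0.042]
ft_force: [0.2, -0.6, 0.2]
width: 0.0854
grasp_force: 0.0
```

```bash
cat >> h.py <<'E'
def pose():
    o=get_obs(); return R.from_euler("xyz",o["ee_rot"]),np.array(o["tcp_pos"]),o
def wrist():
    r,t,o=pose(); im,d=get_image("wrist"); c=calibration("wrist"); T=np.array(c["tool_from_camera"])
    v,u=np.mgrid[:384,:512]; x=(u-c["cx"])/c["fx"]; y=(v-c["cy"])/c["fy"]; th=np.hypot(x,y)+1e-9
    k=np.tan(np.minimum(th,1.5))/th
    P=np.stack([x*k*d,y*k*d,d],-1)
    P=P@T[:3,:3].T+T[:3,3]; W=r.apply(P.reshape(-1,3)).reshape(P.shape)+t
    W[(d==0)|(th>1.4)]=np.nan
    return im,W
def toolshift(target):
    r,t,_=pose(); return np.round(r.inv().apply(np.array(target)-t),4)
E
python3 - <<'E'
from m import *
im,W=wrist(); np.save("w1.npy",W); cv2.imwrite("pics/w1.png",im[...,::-1])
r,t,o=pose(); print(t,o["ee_rot"],o["time_s"],o["joint_pos"].round(2))
for k in("holder","flap_bar"):
    for q in cut_out("wrist",k)[:3]: print(k,q["confidence"],q["point"],np.nanmedian(W[q["pixels"]],0))
H=(.40,.58,.06,.23)
i=im.astype(int);rr,b=i[...,0],i[...,2]
rect(W[box(W,*H,.006,.014)],"plate")
rect(W[box(W,*H,.05,.09)&(b>rr+25)],"flap")
rect(W[box(W,*H,.03,.066)&(rr>b+60)],"ring")
k=box(W,.42,.465,.1,.18,.06,.09)&(i.max(-1)<60); rect(W[k],"bar")
E
```

```text
[0.40772664 0.12238758 0.35442151] [3.14127314e+00 1.33754562e-03 4.13060852e-02] 3.1 [ 0.19 -0.02  2.13 -0.    1.04  1.72]
holder 0.95 [233.2, 89.2] [0.49257693 0.14080597 0.05702878]
holder 0.88 [86.3, 176.3] [0.4047709  0.30651556 0.0381458 ]
flap_bar 0.73 [61.3, 185.2] [0.40027124 0.32303977 0.06956565]
flap_bar 0.69 [227.5, 81.0] [0.49794542 0.14454859 0.06969153]
plate 5010 [492.2 144.7] [116. 124.] 2.8 zmed 9.3
flap 5261 [498.  145.1] [91.9 47.5] 3.4 zmed 69.6
ring 1804 [487.5 144.3] [ 59.8 117.9] 4.3 zmed 53.9
bar 442 [447. 142.] [11.8 30.7] 4.3 zmed 72.7
```

View pics/w1.png

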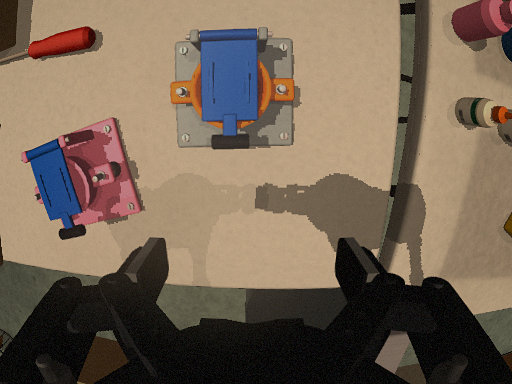

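The picture shows the grey holder with its T-bar at about (230,142). Its axis is at (0.492, 0.145), yaw about 3°. I'll descend on the bar.

Emit:
{"method": "play_rows", "body": {
  "commands": [
    [0.02,-0.009,0.03,0,0,-0.012],
    [0.02,-0.0085,0.03,0,0,0],
    [0,0,0.03,0,0,0],
    [0,0,0.02,0,0,0],
    [0,0,0.016,0,0,0],
    [0,0,0,0,0,0],
    [0,0,0,0,0,0]
  ],
  "hand": 0.06,
  "newtons": 25
}}

```text
time_s: 4.08
tcp_pos: [0.4478, 0.1416, 0.2296]
ee_rot: [-3.141, -0.002, 0.052]
ft_force: [0.6, 0.4, -0.0]
width: 0.0597
grasp_force: 0.0
```

Emit:
{"method": "play_rows", "body": {
  "commands": [
    [0,0,0,0,0,0],
    [0,0,0,0,0,0],
    [0,0,0,0,0,0],
    [0,0,0,0,0,0]
  ],
  "hand": 0.02
}}

```text
time_s: 4.58
tcp_pos: [0.4476, 0.1421, 0.2296]
ee_rot: [-3.14, -0.002, 0.052]
ft_force: [-1.8, 2.6, 6.3]
width: 0.0311
grasp_force: 27.9
```

```bash
python3 -c "
import numpy as np
t=np.linspace(0,2.85,29);x=-.093*np.cos(t);z=.093*np.sin(t)
print([[round(a,3),0,round(-b,3),0,0,0] for a,b in zip(np.diff(np.round(x,3)),np.diff(np.round(z,3)))])"
```

```text
[[np.float64(0.0), 0, np.float64(-0.009), 0, 0, 0], [np.float64(0.002), 0, np.float64(-0.01), 0, 0, 0], [np.float64(0.002), 0, np.float64(-0.009), 0, 0, 0], [np.float64(0.004), 0, np.float64(-0.009), 0, 0, 0], [np.float64(0.004), 0, np.float64(-0.008), 0, 0, 0], [np.float64(0.005), 0, np.float64(-0.008), 0, 0, 0], [np.float64(0.006), 0, np.float64(-0.008), 0, 0, 0], [np.float64(0.006), 0, np.float64(-0.007), 0, 0, 0], [np.float64(0.007), 0, np.float64(-0.006), 0, 0, 0], [np.float64(0.008), 0, np.float64(-0.005), 0, 0, 0], [np.float64(0.008), 0, np.float64(-0.005), 0, 0, 0], [np.float64(0.009), 0, np.float64(-0.003), 0, 0, 0], [np.float64(0.009), 0, np.float64(-0.003), 0, 0, 0], [np.float64(0.009), 0, np.float64(-0.002), 0, 0, 0], [np.float64(0.01), 0, np.float64(-0.001), 0, 0, 0], [np.float64(0.009), 0, np.float64(-0.0), 0, 0, 0], [np.float64(0.01), 0, np.float64(0.001), 0, 0, 0], [np.float64(0.009), 0, np.float64(0.002), 0, 0, 0], [np.float64(0.009), 0, np.float64(0.003), 0, 0, 0], [np.float64(0.009), 0, np.float64(0.004), 0, 0, 0], [np.float64(0.008), 0, np.float64(0.005), 0, 0, 0], [np.float64(0.008), 0, np.float64(0.005), 0, 0, 0], [np.float64(0.007), 0, np.float64(0.006), 0, 0, 0], [np.float64(0.006), 0, np.float64(0.007), 0, 0, 0], [np.float64(0.006), 0, np.float64(0.008), 0, 0, 0], [np.float64(0.005), 0, np.float64(0.008), 0, 0, 0], [np.float64(0.004), 0, np.float64(0.008), 0, 0, 0], [np.float64(0.003), 0, np.float64(0.009), 0, 0, 0]]
```

Emit:
{"method": "play_rows", "body": {
  "commands": [
    [0,0,-0.009,0,0,0],
    [0.002,0,-0.01,0,0,0],
    [0.002,0,-0.009,0,0,0],
    [0.004,0,-0.009,0,0,0],
    [0.004,0,-0.008,0,0,0],
    [0.005,0,-0.008,0,0,0],
    [0.006,0,-0.008,0,0,0],
    [0.006,0,-0.007,0,0,0],
    [0.007,0,-0.006,0,0,0],
    [0.008,0,-0.005,0,0,0],
    [0.008,0,-0.005,0,0,0],
    [0.009,0,-0.003,0,0,0],
    [0.009,0,-0.003,0,0,0],
    [0.009,0,-0.002,0,0,0]
  ]
}}

```text
time_s: 6.32
tcp_pos: [0.5249, 0.1463, 0.3207]
ee_rot: [-3.14, 0.005, 0.053]
ft_force: [-2.7, 4.4, 2.0]
width: 0.0314
grasp_force: 26.1
```

Emit:
{"method": "play_rows", "body": {
  "commands": [
    [0.01,0,-0.001,0,0,0],
    [0.009,0,0,0,0,0],
    [0.01,0,0.001,0,0,0],
    [0.009,0,0.002,0,0,0],
    [0.009,0,0.003,0,0,0],
    [0.009,0,0.004,0,0,0],
    [0.008,0,0.005,0,0,0],
    [0.008,0,0.005,0,0,0],
    [0.007,0,0.006,0,0,0],
    [0.006,0,0.007,0,0,0],
    [0.006,0,0.008,0,0,0],
    [0.005,0,0.008,0,0,0],
    [0.004,0,0.008,0,0,0],
    [0.003,0,0.009,0,0,0],
    [0,0,0,0,0,0],
    [0,0,0,0,0,0]
  ]
}}

```text
time_s: 8.32
tcp_pos: [0.632, 0.1521, 0.2581]
ee_rot: [-3.14, -0.011, 0.053]
ft_force: [5.4, 5.0, 3.7]
width: 0.0312
grasp_force: 28.3
```

Emit:
{"method": "play_rows", "body": {
  "commands": [
    [0,0,0,0,0,0],
    [0,0,0,0,0,0],
    [0,0,-0.02,0,0,0],
    [0,0,-0.05,0,0,0],
    [-0.01,0,-0.05,0,0,0],
    [-0.05,0.02,-0.03,0,0,0],
    [-0.04,0.04,0,0,0,0],
    [-0.04,0.045,0,0,0,0],
    [-0.04,0.045,0,0,0,0],
    [-0.04,0.045,0,0,0,0],
    [-0.02,0.05,0,0,0,0],
    [-0.01,0.05,0,0,0,0],
    [0,0.05,0,0,0,0],
    [0,0.03,0,0,0,0],
    [0,0,0,0,0,0],
    [0,0,0,0,0,0]
  ],
  "hand": 0.055
}}

```text
time_s: 10.32
tcp_pos: [0.3986, -0.2359, 0.406]
ee_rot: [-3.141, 0.0, 0.052]
ft_force: [0.8, 0.2, -0.2]
width: 0.0548
grasp_force: 0.0
```

```bash
python3 - <<'E'
from m import *
r,t,o=pose(); print(t,o["ee_rot"],o["joint_pos"].round(2))
im,W=wrist(); cv2.imwrite("w2.png",im[...,::-1])
for q in cut_out("wrist","glue_bottle")[:4]: print(q["confidence"],q["point"],np.nanmedian(W[q["pixels"]],0))
for z0,z1 in((.01,.06),(.08,.087),(.09,.099),(.099,.108),(.11,.14)):
    Q=W[box(W,.44,.56,-.29,-.18,z0,z1)]
    if len(Q)>3: rect(Q,"w bottle%g"%z0)
im2,V=cloud("top"); cv2.imwrite("top2.png",im2[...,::-1])
for q in cut_out("top","glue_bottle")[:4]: print("top",q["confidence"],q["point"],np.nanmedian(V[q["pixels"]],0))
i=im2.astype(int); f=box(V,.45,.68,.08,.22,.055,.13)&(i[...,2]>i[...,0]+25); rect(V[f],"flap"); print(np.nanpercentile(V[f],[2,50,98],axis=0))
a=cv2.resize(im[:256],(512,256)); b=cv2.resize(im2[140:240,180:380],(512,256),interpolation=cv2.INTER_CUBIC)
cv2.imwrite("pics/d.png",np.vstack([a,b])[...,::-1])
E
```

```text
[ 0.39864228 -0.23593432  0.40602434] [-3.14109902e+00  1.45020236e-04  5.24556685e-02] [-0.63 -0.01  2.    0.    1.15  0.89]
0.9 [177.0, 77.1] [ 0.49974618 -0.15341531  0.05778044]
0.75 [185.0, 8.0] [ 0.59615422 -0.14729828  0.01933958]
0.61 [258.5, 83.3] [ 0.49414026 -0.23645112  0.07749428]
0.61 [19.7, 98.6] [0.49183475 0.1123136  0.00982777]
w bottle0.01 21 [ 477.9 -230.7] [27.   4.5] 73.4 zmed 43.3
w bottle0.08 18 [ 490.4 -237.5] [11.5 27.2] 0.9 zmed 80.4
w bottle0.09 28 [ 496.9 -236.9] [24.4 23.1] 25.1 zmed 98.2
w bottle0.099 469 [ 497.2 -237.4] [23.4 24.6] 2.6 zmed 102.0
w bottle0.11 84 [ 496.7 -237. ] [7.6 7. ] 50.0 zmed 126.1
top 0.59 [304.8, 152.6] [ 0.6057745  -0.13665028  0.07520403]
top 0.52 [331.7, 188.5] [ 0.49110255 -0.22749594  0.07691863]
flap 297 [576.1 149.3] [83.5 47.5] 3.3 zmed 80.5
[[0.53468416 0.12570245 0.06785506]
 [0.56335985 0.14786449 0.08053281]
 [0.61312739 0.17178249 0.10376916]]
```

View pics/d.png

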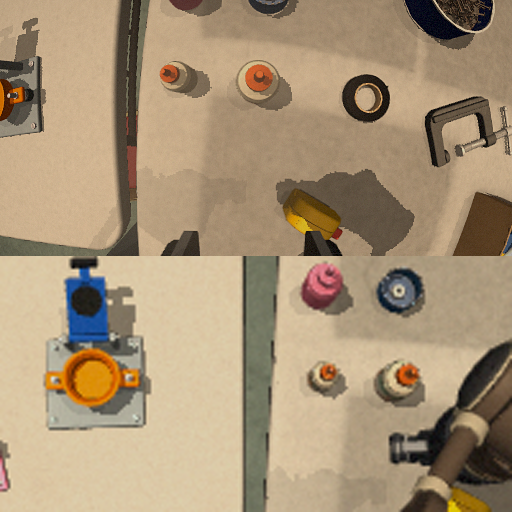

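The upper half (wrist view) shows the white bottle at (258,80). The lower half (top view) shows the blue flap folded back and the orange ring open at about (93,380). I'll grasp the bottle cap at (0.497, -0.237).

Emit:
{"method": "play_rows", "body": {
  "commands": [
    [0.03,0.003,0,0,0,0],
    [0.04,0.003,0,0,0,0],
    [0.028,0,0.02,0,0,0],
    [0,0,0.03,0,0,0],
    [0,0,0.03,0,0,0],
    [0,0,0.03,0,0,0],
    [0,0,0.02,0,0,0],
    [0,0,0.016,0,0,0],
    [0,0,0,0,0,0],
    [0,0,0,0,0,0]
  ]
}}

```text
time_s: 11.78
tcp_pos: [0.4977, -0.2373, 0.2605]
ee_rot: [3.141, -0.001, 0.053]
ft_force: [0.3, -0.5, -0.7]
width: 0.0552
grasp_force: 0.0
```

Emit:
{"method": "play_rows", "body": {
  "commands": [
    [0,0,0,0,0,0],
    [0,0,0,0,0,0],
    [0,0,0,0,0,0],
    [0,0,0,0,0,0],
    [0,0,0,0,0,0]
  ],
  "hand": 0.01,
  "newtons": 60
}}

```text
time_s: 12.4
tcp_pos: [0.4977, -0.2375, 0.2609]
ee_rot: [3.141, -0.002, 0.053]
ft_force: [0.2, 1.8, 5.4]
width: 0.0221
grasp_force: 59.0
```

Emit:
{"method": "play_rows", "body": {
  "commands": [
    [0,0,-0.02,0,0,0],
    [0,0,-0.04,0,0,0],
    [0,0,-0.04,0,0,0],
    [0,-0.01,-0.02,0,0,0],
    [0,-0.03,0,0,0,0],
    [0.003,-0.04,0,0,0,0],
    [0.003,-0.045,0,0,0,0],
    [0.003,-0.045,0,0,0,0],
    [0.003,-0.045,0,0,0,0],
    [0.003,-0.045,0,0,0,0],
    [0,-0.045,0,0,0,0],
    [0,-0.04,0,0,0,0],
    [0,-0.025,0,0,0,0],
    [0,-0.012,0,0,0,0],
    [0,0,0,0,0,0],
    [0,0,0,0,0,0],
    [0,0,0,0,0,0]
  ]
}}

```text
time_s: 14.52
tcp_pos: [0.4921, 0.1441, 0.3796]
ee_rot: [3.141, 0.0, 0.051]
ft_force: [-0.3, 0.0, -1.9]
width: 0.0219
grasp_force: 59.3
```

```bash
python3 - <<'E'
from m import *
r,t,o=pose(); print(t,o["ee_rot"],o["width"],o["grasp_force"],o["ft_force"])
im,W=wrist(); a=im
for q in cut_out("wrist","ring_seat")[:2]: print("ring",q["confidence"],q["point"],np.nanmedian(W[q["pixels"]],0))
rect(W[box(W,*(.4,.6,.05,.24),.006,.014)],"plate")
im2,V=cloud("scene")
for q in cut_out("scene","glue_bottle")[:4]:
    w=V[q["pixels"]]; w=w[~np.isnan(w[:,0])]
    print("scene",q["confidence"],q["point"],np.median(w,0))
    if np.median(w[:,1])>0:
        for z in np.arange(np.percentile(w[:,2],2),w[:,2].max(),.015):
            s=w[abs(w[:,2]-z)<.006]; len(s)>3 and print(z.round(3),np.round((s.min(0)+s.max(0))/2,4))
cv2.imwrite("pics/e.png",np.hstack([cv2.resize(a,(400,300)),cv2.resize(im2[100:280,130:370],(400,300))])[...,::-1])
E
```

```text
[0.49214013 0.14409806 0.37962942] [3.14125198e+00 7.71606381e-05 5.14276692e-02] 0.021938327632320637 59.344202529173344 [-0.32778497  0.02005954 -1.89156266]
ring 0.74 [119.2, 240.1] [0.40613933 0.2991669  0.04129383]
ring 0.61 [249.9, 167.2] [0.50067993 0.14657286 0.04191688]
plate 3558 [493.4 144.9] [115.2 124.4] 2.9 zmed 9.4
scene 0.77 [248.5, 161.8] [ 0.61108928 -0.13104741  0.04930271]
scene 0.73 [281.1, 175.7] [ 0.49761098 -0.13542646  0.04013051]
scene 0.67 [226.1, 194.7] [0.48121847 0.15858364 0.16905097]
0.122 [0.4892 0.1526 0.1224]
0.137 [0.487  0.1524 0.1369]
0.152 [0.4865 0.152  0.1516]
0.167 [0.4881 0.1514 0.1665]
0.182 [0.4885 0.1519 0.1815]
0.197 [0.4891 0.1479 0.196 ]
0.212 [0.4816 0.149  0.2121]
0.227 [0.4878 0.1441 0.2259]
scene 0.16 [315.2, 153.2] [ 0.4932699  -0.36332015  0.01239867]
```

View pics/e.png

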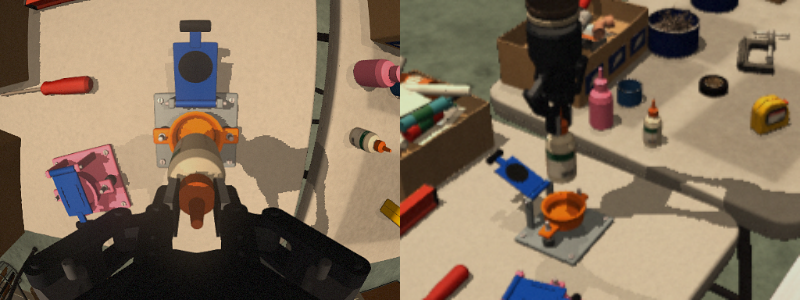

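Emit:
{"method": "play_rows", "body": {
  "commands": [
    [0.001,-0.0005,0.01,0,0,0],
    [0,0,0.02,0,0,0],
    [0,0,0.02,0,0,0],
    [0,0,0.01,0,0,0],
    [0,0,0.008,0,0,0],
    [0,0,0.006,0,0,0],
    [0,0,0.004,0,0,0],
    [0,0,0.003,0,0,0],
    [0,0,0.002,0,0,0],
    [0,0,0.001,0,0,0],
    [0,0,0,0,0,0],
    [0,0,0,0,0,0]
  ]
}}

```text
time_s: 16.23
tcp_pos: [0.4932, 0.1456, 0.296]
ee_rot: [-3.141, -0.001, 0.053]
ft_force: [-0.1, -0.1, -1.1]
width: 0.0218
grasp_force: 59.4
```

Emit:
{"method": "play_rows", "body": {
  "commands": [
    [0,0,0.001,0,0,0],
    [0,0,0.001,0,0,0],
    [0,0,0.001,0,0,0],
    [0,0,0.001,0,0,0],
    [0,0,0,0,0,0],
    [0,0,0,0,0,0]
  ]
}}

```text
time_s: 16.98
tcp_pos: [0.4932, 0.1457, 0.292]
ee_rot: [-3.141, -0.001, 0.053]
ft_force: [-0.3, 1.4, 3.7]
width: 0.0221
grasp_force: 59.9
```

Emit:
{"method": "play_rows", "body": {
  "commands": [
    [0,0,0.001,0,0,0],
    [0,0,0.001,0,0,0],
    [0,0,0.001,0,0,0],
    [0,0,0.001,0,0,0],
    [0,0,0.001,0,0,0],
    [0,0,0.001,0,0,0],
    [0,0,0.001,0,0,0],
    [0,0,0.001,0,0,0],
    [0,0,0.001,0,0,0],
    [0,0,0,0,0,0],
    [0,0,0,0,0,0]
  ]
}}

```text
time_s: 18.35
tcp_pos: [0.4934, 0.1457, 0.2837]
ee_rot: [-3.141, -0.001, 0.053]
ft_force: [-1.1, 0.4, 8.6]
width: 0.0222
grasp_force: 60.5
```

Emit:
{"method": "play_rows", "body": {
  "commands": [
    [0,0,0.001,0,0,0],
    [0,0,0,0,0,0],
    [0,0,0.001,0,0,0],
    [0,0,0,0,0,0],
    [0,0,0,0,0,0]
  ]
}}

```text
time_s: 18.98
tcp_pos: [0.4935, 0.1457, 0.282]
ee_rot: [-3.141, -0.001, 0.053]
ft_force: [-1.5, -0.5, 10.7]
width: 0.0222
grasp_force: 60.6
```

Emit:
{"method": "play_rows", "body": {
  "commands": [
    [0,0,0.001,0,0,0],
    [0,0,0,0,0,0],
    [0,0,0,0,0,0]
  ]
}}

```text
time_s: 19.35
tcp_pos: [0.4936, 0.1457, 0.2811]
ee_rot: [-3.141, -0.001, 0.053]
ft_force: [-1.4, 0.2, 10.2]
width: 0.022
grasp_force: 60.7
```

Emit:
{"method": "play_rows", "body": {
  "commands": [
    [0,0,0.001,0,0,0],
    [0,0,0,0,0,0],
    [0,0,0,0,0,0],
    [0,0,0,0,0,0]
  ]
}}

```text
time_s: 19.85
tcp_pos: [0.4939, 0.1458, 0.2809]
ee_rot: [-3.141, -0.002, 0.053]
ft_force: [-2.4, -0.0, 14.5]
width: 0.0224
grasp_force: 61.1
```

```bash
python3 - <<'E'
from m import *
r,t,o=pose(); print(t,o["ft_force"],o["time_s"])
im2,V=cloud("scene"); im,T=cloud("top"); wi,W=wrist()
S=V
rect(V[box(V,.4,.6,.05,.24,.006,.014)],"plate")
i=im2.astype(int); k=box(V,.44,.55,.07,.21,.013,.07)&(i[...,0]>i[...,2]+60); print("orange z",np.percentile(V[k][:,2],[2,50,90,98]))
i=im.astype(int); f=box(T,.53,.66,.08,.22,.055,.13)&(i[...,2]>i[...,0]+25)
A=T[f]; print("flap slope",np.polyfit(A[:,0],A[:,2],1), A[:,0].min(),A[:,0].max())
cv2.imwrite("pics/f.png",np.hstack([cv2.resize(wi,(400,300)),cv2.resize(im2[150:270,170:330],(400,300),interpolation=cv2.INTER_CUBIC)])[...,::-1])
E
```

```text
[0.49385185 0.14576579 0.2808533 ] [-2.44787730e+00 -7.06763157e-03  1.44929862e+01] 19.85
plate 708 [492.3 146.4] [117.4 127.6] 3.7 zmed 8.9
orange z [0.01757673 0.03265298 0.04235474 0.04480762]Traceback (most recent call last):
  File "<stdin>", line 8, in <module>
    raise TypeError("expected non-empty vector for x")
TypeError: expected non-empty vector for x
```

The force jumped to 14.5 N with no further travel, so the ring is at its stop. The rim top at about 43 mm agrees. One last look at the flap and bottle.

```bash
python3 - <<'E'
from m import *
im2,V=cloud("scene"); wi,W=wrist()
for n,i,C in(("scene",im2,V),("wrist",wi,W)):
    i=i.astype(int); f=box(C,.53,.66,.08,.22,.055,.13)&(i[...,2]>i[...,0]+25)
    A=C[f]; print(n,len(A)); len(A)>20 and print(np.polyfit(A[:,0],A[:,2],1),A[:,0].min(),A[:,0].max())
cv2.imwrite("pics/f.png",np.hstack([cv2.resize(wi,(400,300)),cv2.resize(im2[150:270,170:330],(400,300),interpolation=cv2.INTER_CUBIC)])[...,::-1])
E
```

```text
scene 312
[ 0.42409812 -0.15956729] 0.5339514490286993 0.6207819824349244
wrist 8050
[ 0.42146977 -0.1572226 ] 0.5347305460496007 0.6186990263637163
```

View pics/f.png

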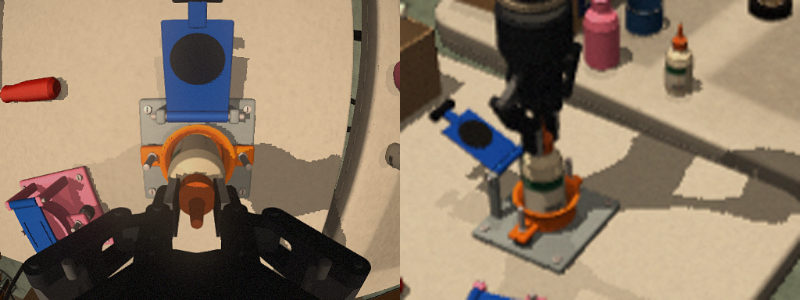

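The pictures show the bottle upright in the lowered orange ring, gripper on the cap, flap folded back at about 2.74 rad.

```bash
python3 -c "
from plant import *
print(sign_off())"
```

```text
the job is handed in; nothing more can be done
None
```

The job is handed in: the bottle stands upright in the orange ring, pressed to its bottom stop at about 16 N with the gripper still holding the cap, and the tools and tape were not touched; the flap is over at about 2.74 rad, past the required 2.4 but a little short of its 2.9 stop.

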